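Clear the hinge seam of the folding chessboard and put the pick away

TASK

Take the T-handled pick out of the open tin and run its tip slowly (about 4 cm a second) along inside the hinge seam of the opened chessboard, all the way from the end with the steel clasp to the other end, without forcing it and without scraping the squares. Then lay the pick back upright across the two rests in the tin the way it lay before, and set the lid on the tin so that it sits fully down and level; put both down without dropping them. Leave the chessmen, sugar bowl, mug and salt shaker where they are, and do not ring the bell.

Things in the scene. Friction and masses are not known exactly. Their poses are not given: they have to be found in the camera images.
- board: Chessboard opened flat, fixed, 220 (x) x 230 (y) x 18 mm. Origin: centre of underside. Seam: straight groove along its x at y = 0, x -110 to 110 mm, 10 mm wide, floor 8 mm above the table, lips bevelled to 17 mm wide in the top 4 mm, open ends. Tip counts as in it 4 mm below the board's top. Dark steel clasp (44 wide, 11 high) sticks out 24 mm at the -x end: start there.
- tin: Round open steel tin, fixed, outer diameter 138, inner 130, 100 mm high, floor 5 mm. Origin: centre of underside. Inside two grey rests, blocks 18 (x) x 50 (y) mm, flat tops 64 mm above the table, centred at x = +/-34 mm, y = 0 of the tin's frame; 50 mm gap between them.
- pick: T-handled pick, 80 g: wooden bar 90 (x) x 18 (y) x 22 (z) mm, from the middle of its underside a steel shank 6 mm thick goes 55 mm straight down to a rounded tip. Origin: centre of the bar's underside; z up. Starts lying across the tin's rests, bar along the tin's x, underside 64 mm above the table, shank hanging between them. Pinch the bar across y at its middle.
- pick_tip (a point): Lowest point of the pick's rounded tip, 55 mm below the pick's origin.
- potholder: Grey silicone pot holder, fixed flat disc 160 mm across and 10 mm thick, with a small loop tab; the lid lies on it at the start. Origin: centre of its underside.
- lid: Loose steel lid, 160 g: disc 144 mm across, 8 to 12 mm above the origin; below it a plug 122 mm across (bevelled to 114 at its foot) that goes inside the tin's rim; on top a round black knob 24 mm across, 12 to 42 mm above the origin. Origin: centre of the plug's underside; seated, it is 92 mm above the table. Starts on the pot holder.
- lid_knob (a point): Point on the lid's axis 34 mm above its origin, 22 mm above the disc's top: height to grip the knob with the TCP.
- knight_a: bystander, loose, origin under its centre. Wooden knight, 45 mm high, base 21 mm, standing on the board near one outer edge, at least 85 mm from the seam.
- knight_b: bystander, loose, origin under its centre. Wooden knight, 45 mm high, base 21 mm, standing on the board near the other outer edge.
- sugar_bowl: bystander, loose, origin under its centre. Steel sugar bowl with its lid closed, 92 mm across, 76 mm high.
- mug: bystander, loose, origin under its centre. White mug, 80 mm across, 90 mm high, handle at its +y.
- salt: bystander, loose, origin under its centre. Glass salt shaker, 42 mm across, 64 mm high.
- pawn: bystander, loose, origin under its centre. Wooden pawn, 20 mm across, 35 mm high, on the table.
- bell_button (a joint): Press button of the plastic desk bell (fixed grey dome 84 mm across, 36 mm high, button to 48 mm): 0 up, 0.006 m fully down. Leave alone.
- bell: The desk bell, fixed; origin under its centre.
There are look-alikes about, which are no part of the job. Leave any yellow look-alike of the lid alone.

How it is judged:
On the way, in this order (a step that is already met when the one before it is completed fails the run):
1. the pick's tip is down in the seam, at the clasp end (x of pick_tip in the frame of board between -0.118 and -0.085 m and y of pick_tip in the frame of board between -0.008 and 0.008 m and z of pick_tip in the frame of board between 0 and 0.014 m), for 0.05 s.
2. the pick's tip is down in the seam, a fifth of the way (x of pick_tip in the frame of board between -0.068 and -0.054 m and y of pick_tip in the frame of board between -0.008 and 0.008 m and z of pick_tip in the frame of board between 0 and 0.014 m), for 0.05 s.
3. the pick's tip is down in the seam, two fifths of the way (x of pick_tip in the frame of board between -0.032 and -0.018 m and y of pick_tip in the frame of board between -0.008 and 0.008 m and z of pick_tip in the frame of board between 0 and 0.014 m), for 0.05 s.
4. the pick's tip is down in the seam, just past the middle (x of pick_tip in the frame of board between 0.008 and 0.022 m and y of pick_tip in the frame of board between -0.008 and 0.008 m and z of pick_tip in the frame of board between 0 and 0.014 m), for 0.05 s.
5. the pick's tip is down in the seam, four fifths of the way (x of pick_tip in the frame of board between 0.046 and 0.06 m and y of pick_tip in the frame of board between -0.008 and 0.008 m and z of pick_tip in the frame of board between 0 and 0.014 m), for 0.05 s.
6. the pick's tip is down in the seam, at the other end (x of pick_tip in the frame of board between 0.085 and 0.118 m and y of pick_tip in the frame of board between -0.008 and 0.008 m and z of pick_tip in the frame of board between 0 and 0.014 m), for 0.05 s.
7. the pick lies across both rests in the tin, let go (x of pick in the frame of tin between -0.015 and 0.015 m and y of pick in the frame of tin between -0.02 and 0.02 m and z of pick in the frame of tin between 0.059 and 0.069 m and angle between pick's own z axis and vertical below 0.1 rad and angle between the x axis of pick and the x axis of tin, either way round below 0.35 rad and contact force between the fingers and pick below 0.1 N and linear speed of pick below 0.03 m/s), for 0.2 s.
At the end, for the whole second after the job is handed in: Lid on the tin: centred within 7 mm, fully down (origin 89 to 94.5 mm above the tin's), level within 2 degrees. Pick upright across both rests: within 15 mm along and 20 mm across, 5 mm in height, tilt under 0.1 rad, handle within 0.35 rad of the tin's x. Both at rest (horizontal distance between lid and tin below 0.007 m and z of lid in the frame of tin between 0.089 and 0.0945 m and angle between lid's own z axis and vertical below 0.035 rad and linear speed of each of lid, pick below 0.02 m/s and x of pick in the frame of tin between -0.015 and 0.015 m and y of pick in the frame of tin between -0.02 and 0.02 m and z of pick in the frame of tin between 0.059 and 0.069 m and angle between pick's own z axis and vertical below 0.1 rad and angle between the x axis of pick and the x axis of tin, either way round below 0.35 rad); the robot touches nothing.
It fails at once if the pick runs through the seam too fast (over 0.10 m/s) (x of pick_tip in the frame of board between -0.08 and 0.08 m and y of pick_tip in the frame of board between -0.009 and 0.009 m and z of pick_tip in the frame of board below 0.014 m and linear speed of pick above 0.1 m/s).
It fails at once if the pick scrapes the squares beside the seam (over 2 N with the tip more than 12 mm off the seam's middle) (contact force between pick and board above 2 N and (y of pick_tip in the frame of board above 0.012 m or y of pick_tip in the frame of board below -0.012 m)).
It fails at once if the pick is forced against the board (over 30 N) (contact force between pick and board above 30 N).
It fails at once if the pick or the lid is dropped (falls free at over 0.6 m/s) ((linear speed of pick above 0.6 m/s and contact force between the fingers and pick below 0.05 N) or (linear speed of lid above 0.6 m/s and contact force between the fingers and lid below 0.05 N)).
It fails at once if a bystander is shifted by more than 20 mm or tipped over, or the bell is rung (button down over 3 mm) (distance of any of knight_a, knight_b, sugar_bowl, mug, salt, pawn from where it was at the start of the episode above 0.02 m or angle between any of knight_a, knight_b, sugar_bowl, mug, salt, pawn's own z axis and vertical above 0.5 rad or value of joint bell_button above 0.003 m).
It also fails if it takes over 72 s, if anything falls off the work surface, if the arm or the gripper's body presses on something with over 40 N, if the wrist force passes 120 N, or if a joint passes its speed limit or range.

ROBOT

A 6-joint arm with a two-finger parallel gripper is mounted at the origin on the work surface. World frame = base frame: x ahead of the robot, y to its left, z up, the work surface at z = 0. Lengths are in m, angles in rad, forces in N, time in s.
With the tool pointing down it reaches from about 0.35 to 0.95 m from the base axis. Payload 17.4 kg.
Tool frame: the origin (TCP) lies between the finger pads, 19 mm behind the fingertips; this is the grasp point; z points along the fingers, y is the line along which they close (so a half turn about z gives the same grasp; the last joint's range is limited). The gripper opens to 93 mm and grips with 3 to 60 N. Pads are 15 mm wide; open, the fingers measure 128 mm over their backs; the gripper's body (75 mm by 188 mm) begins 65 mm behind the grasp point.
Start: joints at [1.221, 0.116, 1.442, -0, 1.584, -0.038], TCP at [0.207, 0.642, 0.237] pointing down, gripper open.
Joint ranges: [-2.83, 2.83], [-0.83, 2.19], [0.07, 2.5], [-1.14, 4.28], [0.01, 3], [-2.97, 2.97]. Speed limits (rad/s): [1.89, 1.89, 2.22, 3.14, 3.14, 3.14].

INTERFACE

Orientations are given as a rotation vector (axis times angle).
In Python, from plant import manip gives the robot as it stands. The module is installed in compiled form; this text tells all that it offers.
- The arm moves only by the shell command python3 -m creep 'ROWS' [OPENING] [FORCE]. ROWS is JSON, a list of rows, each an object of numbers: "x", "y", "z": the shift along the tool's x, y, z as a fraction of full scale; "wx", "wy", "wz": the turn, a rotation vector about the tool's x, y, z as a fraction of full scale. In form: [{"x": .., "y": .., "z": .., "wx": .., "wy": .., "wz": ..}, ...]. A call has 1 to 20 rows; each row is the pose to reach, as a shift and turn from the pose commanded when the call began, along the tool's axes at that moment; what a row does not reach only later rows make up. Full scale, the value 1, is 250 mm for a shift and 120 degrees for a turn. A row lasts 1/8 s, in which the tool goes at most 62.5 mm and 10.7 degrees, less where a joint would pass 70% of its speed; a pose out of reach is approached as far as the arm can. A call with a number of a shift or a turn outside -1 to 1 is refused whole. A call with a gripper value outside its range is refused whole. OPENING is the finger opening in mm, from 0 to 93, set as the call begins (- or left out, the last holds). The fingers move at their own pace and stop on an object; FORCE is the grip in N (left out, the last holds). Time passes only in rows, so rows that repeat a pose let the fingers close. It gives the time, the measured TCP pose, the force, the opening and the grip force at its end, in the units of the state.
- manip.observe(): the state, without advancing time (a new reading comes with each control period).
- manip.grab_frame(name): name is "side" or "top"; returns the picture (384x512x3 uint8, red, green, blue); there is no depth.
- manip.camera_info(name): a dict with "K" (3x3 intrinsics, pixels), "k1" (the pictures are not rectified: a ray, as slopes to the right and down, at radius r is drawn at 1 + k1 r^2 times it, then the intrinsics apply), "R" (3x3) and "t" (3): a world point X has camera coordinates R X + t. Camera axes: x right, y down, z forward; pixel columns grow to the right and rows downward; lengths in m; the calibration is good to about 2 mm. A picture is of the moment at which its call begins. camera_info takes no time and is no camera call.
- manip.close_job(): hands the job in; it is judged then, once.
The state is a dict: "t": time; "q": joint angles; "dq": joint speeds; "joint_torque": joint torques, N m; "ee_pos": TCP position; "orientation": TCP orientation; "contact_force": force on the tool from outside, world axes, zero at the start; "moment": the same for the moment, N m; "gripper_width": finger opening in m; "grip_force": force on a finger pad.
Only numpy, scipy, OpenCV 4.12 (cv2) and the standard library are available. Lean on these libraries where they do the work, as an engineer would, in place of code of your own. Each camera call takes 0.05 s, during which the arm holds its last target. There are 200 camera calls.

## Working session

There is one attempt and no reset: what is moved stays moved. The work goes in short steps, Python scripts to look and compute and a shell command to move; the robot and the scene stay as the last step left them, time stands still between calls to the robot, and variables do not carry over. Pictures are saved under pics/ and viewed, at most 10 in all, crops included, and the job is handed in when it is done.

```bash
mkdir -p pics; cat > h.py <<'E'
import numpy as np, cv2
from plant import manip
from scipy.spatial.transform import Rotation as Ro
def cam(n):
    c=manip.camera_info(n); return [np.array(c[k]) if k!='k1' else c[k] for k in('K','k1','R','t')]
def ray(n,uv):
    K,k1,R,t=cam(n); d=(np.linalg.inv(K)@[uv[0],uv[1],1])[:2]; s=d.copy()
    for _ in range(30): s=d/(1+k1*(s@s))
    return -R.T@t, R.T@np.array([s[0],s[1],1])
def onz(n,uv,z):
    o,d=ray(n,uv); return (o+d*(z-o[2])/d[2])
def proj(n,X):
    K,k1,R,t=cam(n); c=R@np.array(X)+t; s=c[:2]/c[2]; s=s*(1+k1*(s@s)); return (K@[s[0],s[1],1])[:2]
def rel(target,rv=None):
    s=manip.observe(); R=Ro.from_rotvec(s['orientation']); return R.inv().apply(np.array(target)-s['ee_pos'])/0.25
E
python3 - <<'E'
from h import *
np.set_printoptions(precision=3,suppress=True)
print(manip.observe())
for n in('top','side'):
    im=manip.grab_frame(n); cv2.imwrite(f'pics/{n}0.png',im[:,:,::-1]); K,k1,R,t=cam(n); print(n,K,k1,-R.T@t,R)
    cv2.imwrite(f'pics/{n}0b.png',cv2.resize(im[:,:,::-1],(800,600),interpolation=cv2.INTER_CUBIC))
E
```

```text
{'t': 0.0, 'q': array([ 1.221,  0.116,  1.442, -0.   ,  1.584, -0.038]), 'dq': array([-0.   , -0.001, -0.002,  0.001,  0.   ,  0.   ]), 'joint_torque': array([  0.003, -72.126, -62.262,   0.078,   0.023,  -0.   ]), 'ee_pos': array([0.207, 0.642, 0.237]), 'orientation': array([-0.488, -3.103,  0.002]), 'contact_force': array([-0.415, -0.601, -0.685]), 'moment': array([-0.031, -0.016, -0.024]), 'grip_force': 0.0, 'gripper_width': 0.09284880571375967}
top [[392.93    0.    252.788]
 [  0.    392.93  189.577]
 [  0.      0.      1.   ]] -0.13011550034113556 [0.38  0.095 1.424] [[-0.018 -1.     0.009]
 [-0.992  0.017 -0.126]
 [ 0.126 -0.011 -0.992]]
side [[380.247   0.    248.592]
 [  0.    380.247 193.75 ]
 [  0.      0.      1.   ]] -0.12543091599077322 [ 0.492 -0.664  0.731] [[ 0.994 -0.103 -0.022]
 [-0.084 -0.647 -0.758]
 [ 0.064  0.755 -0.652]]
```

View pics/top0b.png

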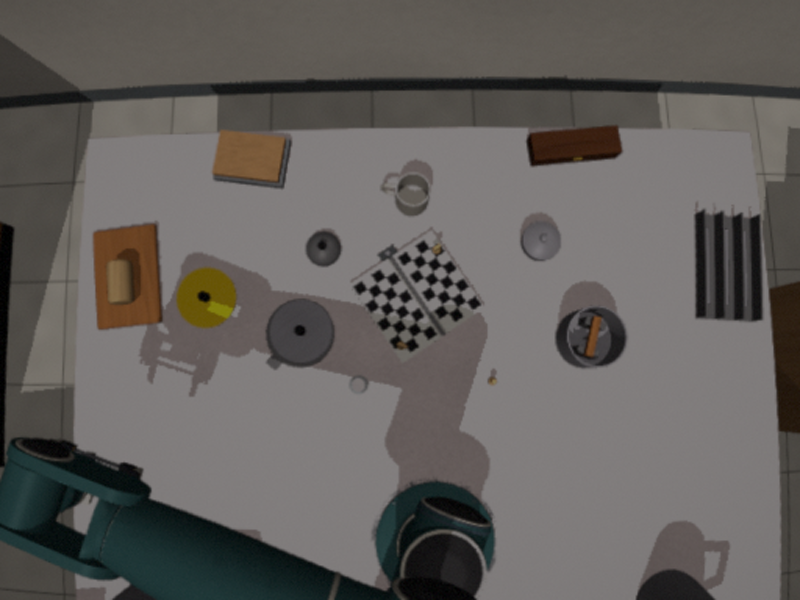

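View pics/side0b.png

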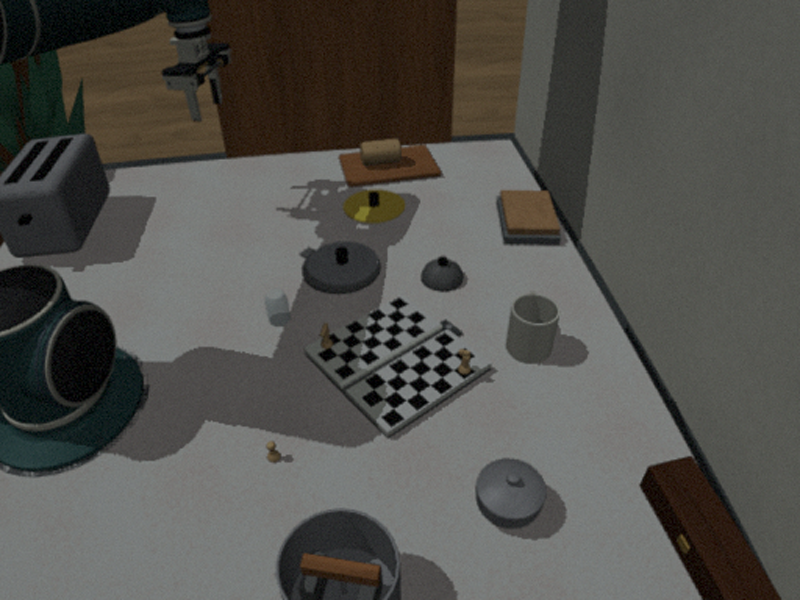

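```bash
python3 - <<'E'
from h import *
np.set_printoptions(precision=3,suppress=True)
t=cv2.imread('pics/top0.png'); s=cv2.imread('pics/side0.png')
def blob(im,box,f):
    x0,y0,x1,y1=box; h=cv2.cvtColor(im[y0:y1,x0:x1],cv2.COLOR_BGR2HSV); m=f(h).astype(np.uint8)
    n,l,st,c=cv2.connectedComponentsWithStats(m); i=1+st[1:,4].argmax(); p=np.argwhere(l==i)[:,::-1]+[x0,y0]
    return c[i]+[x0,y0],st[i,4],p.astype(np.float32)
org=lambda h:(h[...,0]<20)&(h[...,1]>120)&(h[...,2]>70)
for n,im,b in(('top',t,(355,190,405,240)),('side',s,(170,320,260,384))):
    c,a,p=blob(im,b,org); r=cv2.minAreaRect(p); print('bar',n,c,a,r)
    bp=cv2.boxPoints(r); print([onz(n,q,.086)[:2] for q in bp], onz(n,c,.086 if n=='top' else .078))
    
blk=lambda h:h[...,2]<35
for n,im,b,z in(('top',t,(182,203,202,221),.052),('side',s,(208,155,230,172),.04)):
    c,a,p=blob(im,b,blk); print('knob',n,c,a,onz(n,c,z), p.min(0),p.max(0))
A=cv2.resize(t[140:235,215:315],(400,380),interpolation=cv2.INTER_CUBIC)
B=cv2.resize(t[190:240,350:405],(400,364),interpolation=cv2.INTER_CUBIC)
C=cv2.resize(t[180:240,160:220],(220,220),interpolation=cv2.INTER_CUBIC)
D=cv2.resize(s[180:280,185:320],(540,400)[:2],interpolation=cv2.INTER_CUBIC)[:220,:]
o=np.zeros((600,800,3),np.uint8); o[:380,:400]=A;o[:364,400:]=B;o[380:,:220]=C;o[380:,240:780]=D
cv2.imwrite('pics/c1.png',cv2.convertScaleAbs(o,alpha=1.5))
E
```

```text
bar top [379.45  214.527] 129 ((379.4780578613281, 214.60243225097656), (4.958855628967285, 25.702238082885742), 12.094758033752441)
[array([ 0.414, -0.337]), array([ 0.501, -0.361]), array([ 0.497, -0.378]), array([ 0.41 , -0.354])] [ 0.456 -0.357  0.086]
bar side [217.354 362.018] 438 ((217.4053955078125, 362.06756591796875), (49.15529251098633, 8.877545356750488), 9.462323188781738)
[array([ 0.411, -0.355]), array([ 0.413, -0.339]), array([ 0.498, -0.363]), array([ 0.494, -0.379])] [ 0.454 -0.355  0.078]
knob top [191.618 211.029] 34 [0.483 0.295 0.052] [189. 208.] [194. 214.]
knob side [218.365 163.271] 85 [0.482 0.292 0.04 ] [214. 158.] [222. 169.]
```

View pics/c1.png

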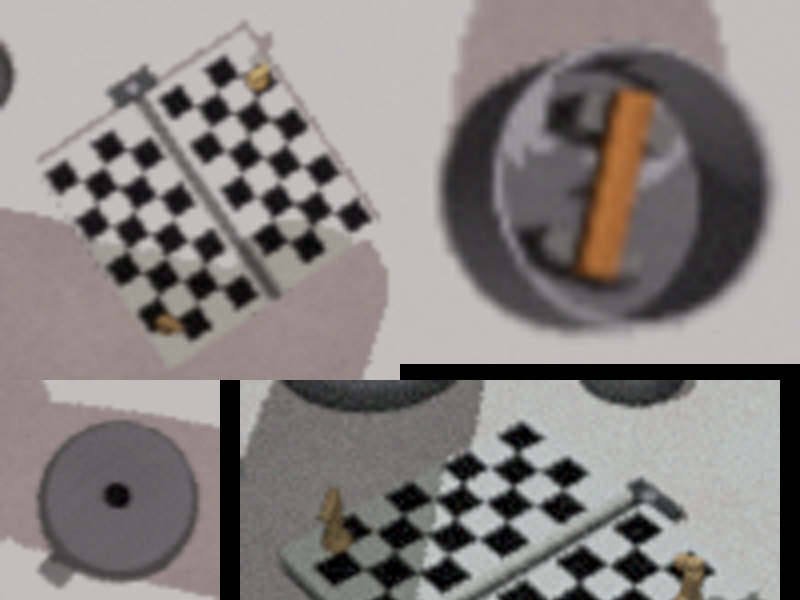

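The candidates are, in the top view: the grey lid with black knob at (300,332) on the pot holder with its tab, which I choose. The others are the yellow lid at (207,297), the bell dome at (323,247) and the sugar bowl at (540,240). The only pick is the orange bar in the tin at (593,337). In the crop the clasp sits at the upper left end of the seam, and the dark seam runs from about (251,165) to (284,214) in native pixels.

```bash
python3 - <<'E'
from h import *
np.set_printoptions(precision=4,suppress=True)
for n in('top','side'):
    im=cv2.imread(f'pics/{n}0.png'); g=cv2.cvtColor(im,cv2.COLOR_BGR2GRAY)
    a=onz('top',(251.5,165),.018)[:2]; b=onz('top',(283.5,213.5),.018)[:2]
    for it in range(3):
        d=(b-a)/np.linalg.norm(b-a); nn=np.array([-d[1],d[0]]); L=np.linalg.norm(b-a)
        ds=np.arange(-.016,.0161,.0005); pts=[];ss=np.arange(.015,L-.015,.004)
        prof=np.zeros(len(ds))
        for s in ss:
            P=np.array([proj(n,[*(a+d*s+nn*o),.018]) for o in ds],np.float32)
            v=cv2.remap(g,P[:,0].copy(),P[:,1].copy(),cv2.INTER_LINEAR).ravel().astype(float); prof+=v
            w=np.clip(np.percentile(v,80)-v,0,None)*(abs(ds)<.009); pts.append([s,(w*ds).sum()/w.sum()])
        pts=np.array(pts); k=np.polyfit(*pts.T,1)
        a2=a+nn*np.polyval(k,0); b=b+nn*np.polyval(k,L); a=a2
    print(n,a,b,'ang',np.degrees(np.arctan2(*(b-a)[::-1])),'len',L); print((prof/len(ss))[::2].astype(int))
    # extents along the seam line
c=[onz('top',(215+x/4,140+y/4),.018)[:2] for x,y in((245,24),(38,160),(377,220),(165,368))]
print(np.array(c),np.mean(c,0),[np.linalg.norm(c[i]-c[j]) for i,j in((0,1),(0,2),(1,3),(2,3))])
# tin: rim ellipse dark outer contour, top
for p in((440,190),(770,190),(600,45),(600,335)): print(onz('top',(350+(p[0]-400)*55/400,190+p[1]*50/364),.1))
E
```

```text
Traceback (most recent call last):
  File "h.py", line 13, in proj
    K,k1,R,t=cam(n); c=R@np.array(X)+t; s=c[:2]/c[2]; s=s*(1+k1*(s@s)); return (K@[s[0],s[1],1])[:2]
             ~~~^^^
  File "h.py", line 5, in cam
    c=manip.camera_info(n); return [np.array(c[k]) if k!='k1' else c[k] for k in('K','k1','R','t')]
ValueError: time passes only in moves, steps and waits
```

```bash
sed -i 's/^def cam/from functools import lru_cache\n@lru_cache(None)\ndef cam/' h.py; cat > m.py <<'E'
from h import *
np.set_printoptions(precision=4,suppress=True)
for n in('top','side'):
    im=cv2.imread(f'pics/{n}0.png'); g=cv2.cvtColor(im,cv2.COLOR_BGR2GRAY)
    a=onz('top',(251.5,165),.018)[:2]; b=onz('top',(283.5,213.5),.018)[:2]
    for it in range(3):
        d=(b-a)/np.linalg.norm(b-a); nn=np.array([-d[1],d[0]]); L=np.linalg.norm(b-a)
        ds=np.arange(-.016,.0161,.0005); pts=[];ss=np.arange(.015,L-.015,.004)
        prof=np.zeros(len(ds))
        for s in ss:
            P=np.array([proj(n,[*(a+d*s+nn*o),.018]) for o in ds],np.float32)
            v=cv2.remap(g,P[:,0].copy(),P[:,1].copy(),cv2.INTER_LINEAR).ravel().astype(float); prof+=v
            w=np.clip(np.percentile(v,80)-v,0,None)*(abs(ds)<.009); pts.append([s,(w*ds).sum()/w.sum()])
        pts=np.array(pts); k=np.polyfit(*pts.T,1)
        a2=a+nn*np.polyval(k,0); b=b+nn*np.polyval(k,L); a=a2
    print(n,a,b,'ang',np.degrees(np.arctan2(*(b-a)[::-1])),'len',L); print((prof/len(ss))[::2].astype(int))
c=[onz('top',(215+x/4,140+y/4),.018)[:2] for x,y in((245,24),(38,160),(377,220),(165,368))]
print(np.array(c),np.mean(c,0),[np.linalg.norm(c[i]-c[j]) for i,j in((0,1),(0,2),(1,3),(2,3))])
for p in((440,190),(770,190),(600,45),(600,335)): print(onz('top',(350+(p[0]-400)*55/400,190+p[1]*50/364),.1))
E
python3 m.py
```

```text
top [0.6461 0.0871] [ 0.4703 -0.029 ] ang -146.5398190558888 len 0.21065873003344265
[ 74  77  81  86  92  97 102 104 103 100  95  88  81  75  71  68  68  68
  71  75  81  87  95 101 106 110 111 110 108 103  98  92  87]
side [0.6489 0.0826] [ 0.4732 -0.0335] ang -146.5495968210246 len 0.21065605924261274
[ 97 104 109 111 111 111 110 107 103  97  90  83  74  66  58  53  51  53
  60  70  80  88  92  92  88  83  77  72  68  66  65  64  64]
[[ 0.7187 -0.0098]
 [ 0.5957  0.1809]
 [ 0.5357 -0.1246]
 [ 0.4063  0.0697]] [0.5641 0.029 ] [np.float64(0.22698528771101253), np.float64(0.21597507900690488), np.float64(0.21962782819974672), np.float64(0.23338104703212134)]
[ 0.4514 -0.2684  0.1   ]
[ 0.4476 -0.4288  0.1   ]
[ 0.5182 -0.3493  0.1   ]
[ 0.3817 -0.342   0.1   ]
```

```bash
cat > m2.py <<'E'
from h import *
np.set_printoptions(precision=4,suppress=True,linewidth=150)
d=np.array([np.cos(np.radians(-146.5)),np.sin(np.radians(-146.5))]); nn=np.array([-d[1],d[0]])
for n,box in(('top',(215,140,315,235)),('side',(185,180,325,285))):
    im=cv2.imread(f'pics/{n}0.png'); g=cv2.cvtColor(im,cv2.COLOR_BGR2GRAY)
    x0,y0,x1,y1=box; G=cv2.resize(g[y0:y1,x0:x1],None,fx=4,fy=4,interpolation=cv2.INTER_CUBIC)
    m=cv2.adaptiveThreshold(cv2.GaussianBlur(G,(5,5),0),1,0,1,61,12)
    k,l,st,c=cv2.connectedComponentsWithStats(m); R=[]
    for i in range(1,k):
        if 120<st[i,4]<1500 and max(st[i,2:4])<75:
            p=onz(n,(c[i]+.5)/4-.5+[x0,y0],.018)[:2]; R.append([p@nn,p@d,st[i,4]])
    R=np.array(R); R=R[R[:,0].argsort()]; print(n); print((R*[1000,1000,1]).round(1).tolist())
E
python3 m2.py
```

```text
top
[[137.7, -560.8, 385.0], [183.6, -421.8, 738.0], [184.7, -473.1, 704.0], [185.2, -523.1, 661.0], [186.1, -573.6, 741.0], [196.7, -680.7, 651.0], [209.6, -396.8, 734.0], [210.1, -447.9, 653.0], [210.8, -497.6, 603.0], [211.5, -547.9, 633.0], [235.4, -422.4, 645.0], [235.6, -472.3, 611.0], [236.0, -522.8, 643.0], [236.9, -573.0, 691.0], [260.0, -396.6, 709.0], [260.7, -447.1, 637.0], [261.4, -497.2, 654.0], [262.3, -547.5, 650.0], [308.7, -421.0, 678.0], [309.2, -471.4, 660.0], [310.0, -521.4, 638.0], [310.9, -571.8, 683.0], [334.0, -395.6, 715.0], [334.1, -446.0, 606.0], [334.8, -496.2, 609.0], [335.7, -546.2, 614.0], [358.9, -420.6, 626.0], [359.9, -470.8, 620.0], [361.1, -571.4, 706.0], [374.2, -507.7, 1342.0], [384.9, -394.8, 730.0], [385.7, -445.3, 695.0], [389.0, -540.8, 474.0], [406.2, -577.6, 396.0]]
side
[[52.2, -438.5, 499.0], [141.0, -562.7, 619.0], [178.0, -424.6, 811.0], [185.1, -471.6, 833.0], [209.3, -395.7, 954.0], [209.9, -446.4, 848.0], [235.0, -420.7, 912.0], [236.5, -571.0, 832.0], [259.6, -395.3, 1023.0], [260.2, -445.4, 920.0], [261.6, -545.0, 833.0], [308.9, -469.8, 1001.0], [310.3, -569.5, 856.0], [333.7, -394.6, 1216.0], [333.8, -444.6, 1039.0], [335.0, -544.4, 922.0], [358.7, -419.0, 1159.0], [359.8, -519.0, 1001.0], [383.3, -394.0, 1230.0], [384.4, -493.6, 1089.0], [387.7, -643.0, 140.0]]
```

```bash

python3 -m creep '[{"x":-0.735,"y":-0.675,"wz":-0.02},{"x":-0.735,"y":-0.675,"wz":-0.02},{"x":-0.735,"y":-0.675,"wz":-0.02},{"x":-0.735,"y":-0.675,"wz":-0.02},{"x":-0.735,"y":-0.675,"wz":-0.02}]' 45 20
python3 -m creep '[{"x":-0.587,"y":-0.77},{"x":-0.587,"y":-0.77},{"x":-0.587,"y":-0.77},{"x":-0.587,"y":-0.77},{"x":-0.587,"y":-0.77}]'
python3 -m creep '[{"x":-0.385,"y":-1},{"x":-0.385,"y":-1},{"x":-0.385,"y":-1},{"x":-0.385,"y":-1},{"x":-0.385,"y":-1},{"x":-0.385,"y":-1}]'
python3 -c "
from h import *
print(rel([.4555,-.3575,.150]),rel([.4555,-.3575,.077]))"
```

```text
[-2.17285897 -3.50108509  0.35066939] [-2.17287091 -3.50078067  0.64266923]schema error: expected keys x, y, z, wx, wy, wz
schema error: expected keys x, y, z, wx, wy, wz
schema error: expected keys x, y, z, wx, wy, wz
```

```bash

python3 -m creep '[{"x":-0.735,"y":-0.675,"z":0,"wx":0,"wy":0,"wz":-0.02},{"x":-0.735,"y":-0.675,"z":0,"wx":0,"wy":0,"wz":-0.02},{"x":-0.735,"y":-0.675,"z":0,"wx":0,"wy":0,"wz":-0.02},{"x":-0.735,"y":-0.675,"z":0,"wx":0,"wy":0,"wz":-0.02},{"x":-0.735,"y":-0.675,"z":0,"wx":0,"wy":0,"wz":-0.02}]' 45 20
python3 -m creep '[{"x":-0.587,"y":-0.77,"z":0,"wx":0,"wy":0,"wz":0},{"x":-0.587,"y":-0.77,"z":0,"wx":0,"wy":0,"wz":0},{"x":-0.587,"y":-0.77,"z":0,"wx":0,"wy":0,"wz":0},{"x":-0.587,"y":-0.77,"z":0,"wx":0,"wy":0,"wz":0},{"x":-0.587,"y":-0.77,"z":0,"wx":0,"wy":0,"wz":0}]'
python3 -m creep '[{"x":-0.385,"y":-1,"z":0,"wx":0,"wy":0,"wz":0},{"x":-0.385,"y":-1,"z":0,"wx":0,"wy":0,"wz":0},{"x":-0.385,"y":-1,"z":0,"wx":0,"wy":0,"wz":0},{"x":-0.385,"y":-1,"z":0,"wx":0,"wy":0,"wz":0},{"x":-0.385,"y":-1,"z":0,"wx":0,"wy":0,"wz":0},{"x":-0.385,"y":-1,"z":0,"wx":0,"wy":0,"wz":0}]'
python3 -c "
from h import *
print(rel([.4555,-.3575,.150]),rel([.4555,-.3575,.077]))"
```

```text
t: 0.72
ee_pos: [0.3318, 0.4228, 0.2377]
orientation: [0.429, 3.112, 0.0]
contact_force: [0.1, -0.1, 0.0]
gripper_width: 0.0479
grip_force: 0.0
t: 1.35
ee_pos: [0.4212, 0.1988, 0.2374]
orientation: [0.429, 3.112, -0.0]
contact_force: [0.3, 0.9, -1.0]
gripper_width: 0.0448
grip_force: 0.0
t: 2.1
ee_pos: [0.4468, -0.0657, 0.2372]
orientation: [-0.424, -3.112, -0.001]
contact_force: [0.6, 0.8, -0.9]
gripper_width: 0.0451
grip_force: 0.0
[-0.34648257 -1.11532733  0.34808767] [-0.34670114 -1.1153969   0.64008758]
```

```bash

python3 -m creep '[{"x":-0.346,"y":-1,"z":0.1,"wx":0,"wy":0,"wz":0},{"x":-0.346,"y":-1,"z":0.1,"wx":0,"wy":0,"wz":0},{"x":-0.346,"y":-1,"z":0.1,"wx":0,"wy":0,"wz":0},{"x":-0.346,"y":-1,"z":0.1,"wx":0,"wy":0,"wz":0},{"x":-0.346,"y":-1,"z":0.1,"wx":0,"wy":0,"wz":0},{"x":-0.346,"y":-1,"z":0.1,"wx":0,"wy":0,"wz":0}]'
python3 -m creep '[{"x":0,"y":-0.115,"z":0.25,"wx":0,"wy":0,"wz":0},{"x":0,"y":-0.115,"z":0.25,"wx":0,"wy":0,"wz":0},{"x":0,"y":-0.115,"z":0.25,"wx":0,"wy":0,"wz":0}]'
python3 - <<'E'
from h import *
s=manip.grab_frame('side')[:,:,::-1]; cv2.imwrite('pics/side1.png',s)
cv2.imwrite('pics/s1c.png',cv2.convertScaleAbs(cv2.resize(s[250:384,140:300],(716,600),interpolation=cv2.INTER_CUBIC),alpha=1.5))
print(rel([.4555,-.3575,.077]))
E
```

```text
t: 2.85
ee_pos: [0.4639, -0.3287, 0.2119]
orientation: [-0.422, -3.112, -0.002]
contact_force: [0.6, 1.4, -0.6]
gripper_width: 0.0453
grip_force: 0.0
t: 3.22
ee_pos: [0.4562, -0.3561, 0.1512]
orientation: [0.421, 3.113, 0.0]
contact_force: [-1.6, 0.3, -0.1]
gripper_width: 0.0449
grip_force: 0.0
[ 0.00302045 -0.00481008  0.29991753]
```

View pics/s1c.png

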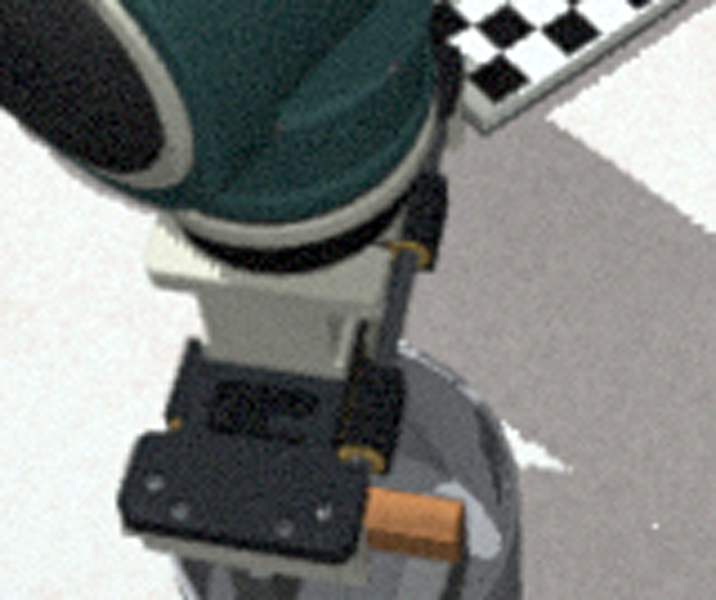

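The gripper sits over the bar, whose right end shows at (415,520) of the crop, and nothing else is near. I descend and close.

```bash

python3 -m creep '[{"x":0.003,"y":-0.005,"z":0.1,"wx":0,"wy":0,"wz":0},{"x":0.003,"y":-0.005,"z":0.2,"wx":0,"wy":0,"wz":0},{"x":0.003,"y":-0.005,"z":0.26,"wx":0,"wy":0,"wz":0},{"x":0.003,"y":-0.005,"z":0.3,"wx":0,"wy":0,"wz":0},{"x":0.003,"y":-0.005,"z":0.3,"wx":0,"wy":0,"wz":0}]'
python3 -m creep '[{"x":0,"y":0,"z":0,"wx":0,"wy":0,"wz":0},{"x":0,"y":0,"z":0,"wx":0,"wy":0,"wz":0},{"x":0,"y":0,"z":0,"wx":0,"wy":0,"wz":0},{"x":0,"y":0,"z":0,"wx":0,"wy":0,"wz":0},{"x":0,"y":0,"z":0,"wx":0,"wy":0,"wz":0},{"x":0,"y":0,"z":0,"wx":0,"wy":0,"wz":0},{"x":0,"y":0,"z":0,"wx":0,"wy":0,"wz":0}]' 10 25
```

```text
t: 3.9
ee_pos: [0.4546, -0.3584, 0.0752]
orientation: [0.422, 3.113, 0.0]
contact_force: [-0.6, 0.4, 0.0]
gripper_width: 0.045
grip_force: 0.0
t: 4.78
ee_pos: [0.4545, -0.3586, 0.0753]
orientation: [0.423, 3.113, -0.0]
contact_force: [-1.7, -0.4, 5.0]
gripper_width: 0.0175
grip_force: 25.0
```

```bash

python3 -m creep '[{"x":0,"y":0,"z":-0.06,"wx":0,"wy":0,"wz":0},{"x":0,"y":0,"z":-0.2,"wx":0,"wy":0,"wz":0},{"x":0,"y":0,"z":-0.35,"wx":0,"wy":0,"wz":0},{"x":0,"y":0,"z":-0.5,"wx":0,"wy":0,"wz":0},{"x":0,"y":0,"z":-0.5,"wx":0,"wy":0,"wz":0}]'
python3 -c "
from h import *
print(rel([.6466,.0841,.2]),rel([.55,-.137,.2]))"
```

```text
t: 5.4
ee_pos: [0.4551, -0.3592, 0.2039]
orientation: [0.422, 3.109, -0.005]
contact_force: [0.5, -0.5, -1.6]
gripper_width: 0.0173
grip_force: 25.0
[-0.26539826  1.91318639  0.01247551] [-0.12881277  0.9577753   0.01401527]
```

```bash

python3 -m creep '[{"x":-0.13,"y":0.957,"z":0,"wx":0,"wy":0,"wz":0},{"x":-0.13,"y":0.957,"z":0,"wx":0,"wy":0,"wz":0},{"x":-0.13,"y":0.957,"z":0,"wx":0,"wy":0,"wz":0},{"x":-0.13,"y":0.957,"z":0,"wx":0,"wy":0,"wz":0},{"x":-0.13,"y":0.957,"z":0,"wx":0,"wy":0,"wz":0}]'
python3 -m creep '[{"x":-0.135,"y":0.957,"z":0.02,"wx":0,"wy":0,"wz":0},{"x":-0.135,"y":0.957,"z":0.15,"wx":0,"wy":0,"wz":0},{"x":-0.135,"y":0.957,"z":0.28,"wx":0,"wy":0,"wz":0},{"x":-0.135,"y":0.957,"z":0.38,"wx":0,"wy":0,"wz":0},{"x":-0.135,"y":0.957,"z":0.38,"wx":0,"wy":0,"wz":0},{"x":-0.135,"y":0.957,"z":0.38,"wx":0,"wy":0,"wz":0}]'
python3 - <<'E'
from h import *
for n,b in(('side',(230,180,310,240)),('top',(215,145,295,205))):
    s=manip.grab_frame(n)[:,:,::-1]; cv2.imwrite(f'pics/{n}2.png',s)
    c=cv2.convertScaleAbs(cv2.resize(s[b[1]:b[3],b[0]:b[2]],(800,600),interpolation=cv2.INTER_CUBIC),alpha=1.5)
    cv2.imwrite(f'pics/{n}2c.png',c)
    p=proj(n,np.array(manip.observe()['ee_pos'])-[0,0,.0663]); print(n,(p-b[:2])*10)
print(rel([.6466,.0841,.0773]))
E
```

```text
t: 6.02
ee_pos: [0.5501, -0.1336, 0.1992]
orientation: [-0.416, -3.113, -0.001]
contact_force: [0.4, -0.4, -1.8]
gripper_width: 0.0179
grip_force: 25.0
t: 6.78
ee_pos: [0.6454, 0.0846, 0.1038]
orientation: [-0.422, -3.111, 0.001]
contact_force: [0.6, -0.2, -0.1]
gripper_width: 0.0179
grip_force: 25.0
side [522.93923358 240.32084966]
top [361.60709518 197.20152395]
[-0.00146855  0.00243358  0.11542009]
```

View pics/side2c.png

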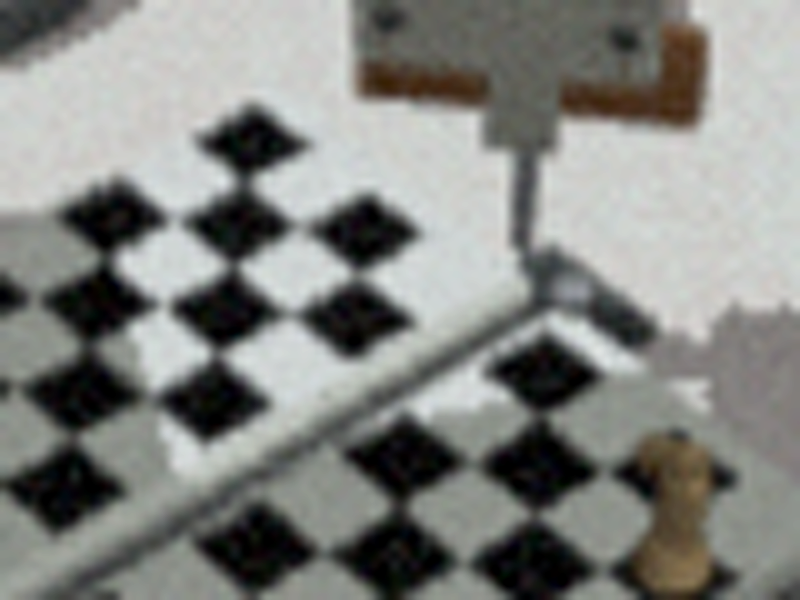

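Tip seen at crop (522,245), matching the predicted (523,240). It hangs over the seam just inside the clasp (clasp at (580,285)). I lower it gently.

```bash

python3 -m creep '[{"x":-0.0015,"y":0.0025,"z":0.03,"wx":0,"wy":0,"wz":0},{"x":-0.0015,"y":0.0025,"z":0.06,"wx":0,"wy":0,"wz":0},{"x":-0.0015,"y":0.0025,"z":0.075,"wx":0,"wy":0,"wz":0},{"x":-0.0015,"y":0.0025,"z":0.09,"wx":0,"wy":0,"wz":0},{"x":-0.0015,"y":0.0025,"z":0.1,"wx":0,"wy":0,"wz":0},{"x":-0.0015,"y":0.0025,"z":0.108,"wx":0,"wy":0,"wz":0},{"x":-0.0015,"y":0.0025,"z":0.115,"wx":0,"wy":0,"wz":0},{"x":-0.0015,"y":0.0025,"z":0.115,"wx":0,"wy":0,"wz":0}]'
python3 - <<'E'
from h import *
print(manip.observe()['contact_force'],manip.observe()['moment'])
u=np.array([np.cos(np.radians(-147.35)),np.sin(np.radians(-147.35)),0]); C=np.array([.5607,.0291,.0773])
s=manip.observe(); d=s['ee_pos']-C; print('along',d@u,'off',d@[-u[1],u[0],0])
print(rel(C+.104*u), Ro.from_rotvec(s['orientation']).inv().apply(u)/.25*.005)
E
```

```text
t: 7.88
ee_pos: [0.6463, 0.0855, 0.0761]
orientation: [-0.423, -3.113, 0.0]
contact_force: [0.3, -0.5, -1.6]
gripper_width: 0.0178
grip_force: 25.0
[ 0.29420518 -0.51728507 -1.58191499] [ 0.00651446  0.01966644 -0.00933619]
along -0.10253124325741331 off -0.0012734577281650825
[ 0.54777766 -0.61842464 -0.00471996] [ 1.33531689e-02 -1.48893544e-02  2.51066028e-06]
```

```bash

python3 -m creep '[{"x":0.0134,"y":-0.0151,"z":-0.002,"wx":0,"wy":0,"wz":0},{"x":0.0267,"y":-0.0302,"z":-0.003,"wx":0,"wy":0,"wz":0},{"x":0.0401,"y":-0.0453,"z":-0.004,"wx":0,"wy":0,"wz":0},{"x":0.0534,"y":-0.0603,"z":-0.004,"wx":0,"wy":0,"wz":0},{"x":0.0668,"y":-0.0754,"z":-0.004,"wx":0,"wy":0,"wz":0},{"x":0.0802,"y":-0.0905,"z":-0.004,"wx":0,"wy":0,"wz":0},{"x":0.0935,"y":-0.1056,"z":-0.004,"wx":0,"wy":0,"wz":0},{"x":0.1069,"y":-0.1207,"z":-0.004,"wx":0,"wy":0,"wz":0},{"x":0.1202,"y":-0.1357,"z":-0.004,"wx":0,"wy":0,"wz":0},{"x":0.1336,"y":-0.1508,"z":-0.004,"wx":0,"wy":0,"wz":0}]'
python3 - <<'E'
from h import *
u=np.array([np.cos(np.radians(-147.35)),np.sin(np.radians(-147.35)),0]); C=np.array([.5607,.0291,.0773])
s=manip.observe(); d=s['ee_pos']-C; print('along',d@u,'off',d@[-u[1],u[0],0],s['contact_force'],s['moment'])
print(rel(C+.104*u))
E
```

```text
t: 9.12
ee_pos: [0.6039, 0.0579, 0.0772]
orientation: [0.423, 3.113, -0.0]
contact_force: [-0.6, -0.4, -0.8]
gripper_width: 0.0178
grip_force: 25.0
along -0.051856956046916126 off -0.0009399016342927086 [-0.61112681 -0.37175939 -0.78671574] [0.00523813 0.05405603 0.01530412]
[ 4.13420212e-01 -4.66647739e-01 -3.39357792e-04]
```

```bash

python3 -m creep '[{"x":0.0133,"y":-0.0151,"z":0,"wx":0,"wy":0,"wz":0},{"x":0.0267,"y":-0.0301,"z":0,"wx":0,"wy":0,"wz":0},{"x":0.04,"y":-0.0452,"z":0,"wx":0,"wy":0,"wz":0},{"x":0.0534,"y":-0.0602,"z":0,"wx":0,"wy":0,"wz":0},{"x":0.0667,"y":-0.0753,"z":0,"wx":0,"wy":0,"wz":0},{"x":0.08,"y":-0.0903,"z":0,"wx":0,"wy":0,"wz":0},{"x":0.0934,"y":-0.1054,"z":0,"wx":0,"wy":0,"wz":0},{"x":0.1067,"y":-0.1204,"z":0,"wx":0,"wy":0,"wz":0},{"x":0.1201,"y":-0.1355,"z":0,"wx":0,"wy":0,"wz":0},{"x":0.1334,"y":-0.1505,"z":0,"wx":0,"wy":0,"wz":0},{"x":0.1467,"y":-0.1656,"z":0,"wx":0,"wy":0,"wz":0},{"x":0.1601,"y":-0.1806,"z":0,"wx":0,"wy":0,"wz":0},{"x":0.1734,"y":-0.1957,"z":0,"wx":0,"wy":0,"wz":0},{"x":0.1868,"y":-0.2107,"z":0,"wx":0,"wy":0,"wz":0},{"x":0.2001,"y":-0.2258,"z":0,"wx":0,"wy":0,"wz":0},{"x":0.2134,"y":-0.2408,"z":0,"wx":0,"wy":0,"wz":0}]'
python3 - <<'E'
from h import *
u=np.array([np.cos(np.radians(-147.35)),np.sin(np.radians(-147.35)),0]); C=np.array([.5607,.0291,.0773])
s=manip.observe(); d=s['ee_pos']-C; print('along',d@u,'off',d@[-u[1],u[0],0],s['contact_force'],s['moment'])
print(rel(C+.104*u))
E
```

```text
t: 11.12
ee_pos: [0.5364, 0.0141, 0.0772]
orientation: [-0.423, -3.113, -0.0]
contact_force: [0.8, 0.0, -1.1]
gripper_width: 0.0179
grip_force: 25.0
along 0.02859101828780415 off -0.0005035873363832492 [ 0.82678379  0.04925002 -1.08533184] [-0.00942149  0.04975532  0.04388871]
[ 0.19989364 -0.22590006 -0.00043045]
```

```bash

python3 -m creep '[{"x":0.0133,"y":-0.0151,"z":0,"wx":0,"wy":0,"wz":0},{"x":0.0267,"y":-0.0301,"z":0,"wx":0,"wy":0,"wz":0},{"x":0.04,"y":-0.0452,"z":0,"wx":0,"wy":0,"wz":0},{"x":0.0534,"y":-0.0602,"z":0,"wx":0,"wy":0,"wz":0},{"x":0.0667,"y":-0.0753,"z":0,"wx":0,"wy":0,"wz":0},{"x":0.08,"y":-0.0903,"z":0,"wx":0,"wy":0,"wz":0},{"x":0.0934,"y":-0.1054,"z":0,"wx":0,"wy":0,"wz":0},{"x":0.1067,"y":-0.1204,"z":0,"wx":0,"wy":0,"wz":0},{"x":0.1201,"y":-0.1355,"z":0,"wx":0,"wy":0,"wz":0},{"x":0.1334,"y":-0.1505,"z":0,"wx":0,"wy":0,"wz":0},{"x":0.1467,"y":-0.1656,"z":0,"wx":0,"wy":0,"wz":0},{"x":0.1601,"y":-0.1806,"z":0,"wx":0,"wy":0,"wz":0},{"x":0.1734,"y":-0.1957,"z":0,"wx":0,"wy":0,"wz":0},{"x":0.1868,"y":-0.2107,"z":0,"wx":0,"wy":0,"wz":0},{"x":0.2,"y":-0.2258,"z":0,"wx":0,"wy":0,"wz":0},{"x":0.2,"y":-0.2258,"z":0,"wx":0,"wy":0,"wz":0},{"x":0.2,"y":-0.2258,"z":0,"wx":0,"wy":0,"wz":0}]'
python3 - <<'E'
from h import *
u=np.array([np.cos(np.radians(-147.35)),np.sin(np.radians(-147.35)),0]); C=np.array([.5607,.0291,.0773])
s=manip.observe(); d=s['ee_pos']-C; print('along',d@u,'off',d@[-u[1],u[0],0],s['contact_force'],s['moment'])
im=manip.grab_frame('side')[:,:,::-1]; cv2.imwrite('pics/side3.png',im); cv2.imwrite('pics/side3c.png',cv2.resize(im[160:310,140:340],(800,600)))
print(rel([.4545,-.3586,.2]),proj('side',s['ee_pos']-[0,0,.0663]))
E
```

```text
t: 13.25
ee_pos: [0.4735, -0.0268, 0.0772]
orientation: [0.423, 3.113, 0.0]
contact_force: [-0.6, -0.4, -0.5]
gripper_width: 0.0176
grip_force: 25.0
along 0.10361920911967813 off 1.9226559880229643e-05 [-0.64631944 -0.41789024 -0.46540099] [-0.0139572   0.00299956  0.04256223]
[-0.28060822 -1.29951354 -0.49098523] [221.31483025 247.69157445]
```

View pics/side3c.png

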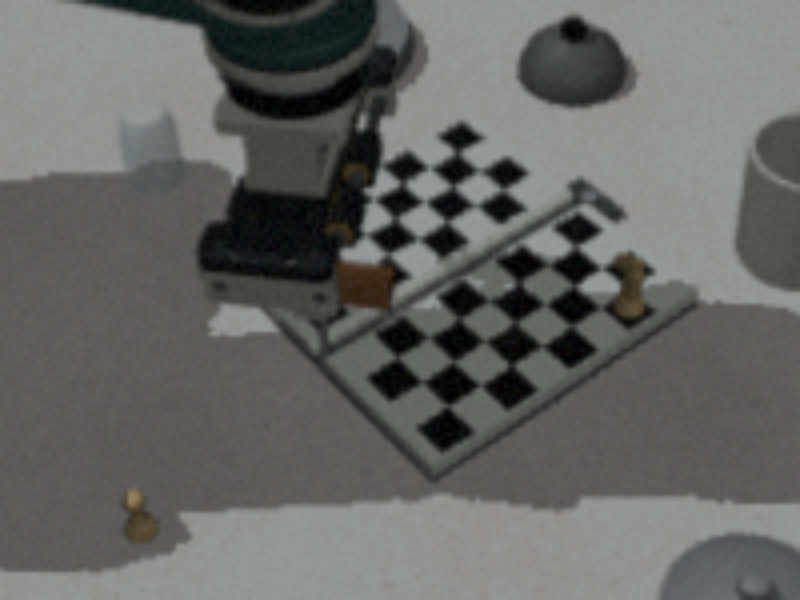

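The tip is in the groove at the far end (crop (322,350)). I lift and return to the tin.

```bash

python3 -m creep '[{"x":0,"y":0,"z":-0.1,"wx":0,"wy":0,"wz":0},{"x":0,"y":0,"z":-0.3,"wx":0,"wy":0,"wz":0},{"x":-0.14,"y":-0.2,"z":-0.5,"wx":0,"wy":0,"wz":0},{"x":-0.14,"y":-0.4,"z":-0.5,"wx":0,"wy":0,"wz":0},{"x":-0.14,"y":-0.6,"z":-0.5,"wx":0,"wy":0,"wz":0},{"x":-0.14,"y":-0.8,"z":-0.5,"wx":0,"wy":0,"wz":0},{"x":-0.14,"y":-0.8,"z":-0.5,"wx":0,"wy":0,"wz":0}]'
python3 -m creep '[{"x":-0.14,"y":-0.2,"z":0,"wx":0,"wy":0,"wz":0},{"x":-0.14,"y":-0.4,"z":0,"wx":0,"wy":0,"wz":0},{"x":-0.14,"y":-0.5,"z":0,"wx":0,"wy":0,"wz":0},{"x":-0.14,"y":-0.5,"z":0,"wx":0,"wy":0,"wz":0},{"x":-0.14,"y":-0.5,"z":0,"wx":0,"wy":0,"wz":0}]'
python3 - <<'E'
from h import *
print(rel([.4545,-.3586,.0758]))
im=manip.grab_frame('side')[:,:,::-1]; cv2.imwrite('pics/side4.png',im)
E
```

```text
t: 14.18
ee_pos: [0.453, -0.2313, 0.202]
orientation: [-0.428, -3.112, 0.0]
contact_force: [0.4, 0.3, -0.8]
gripper_width: 0.0181
grip_force: 25.0
t: 14.8
ee_pos: [0.4547, -0.3577, 0.2021]
orientation: [-0.422, -3.113, -0.001]
contact_force: [-0.4, -0.3, -0.2]
gripper_width: 0.0179
grip_force: 25.0
[-3.09957431e-04 -3.73602305e-03  5.05241878e-01]
```

```bash

python3 -m creep '[{"x":0,"y":-0.004,"z":0.12,"wx":0,"wy":0,"wz":0},{"x":0,"y":-0.004,"z":0.25,"wx":0,"wy":0,"wz":0},{"x":0,"y":-0.004,"z":0.36,"wx":0,"wy":0,"wz":0},{"x":0,"y":-0.004,"z":0.44,"wx":0,"wy":0,"wz":0},{"x":0,"y":-0.004,"z":0.48,"wx":0,"wy":0,"wz":0},{"x":0,"y":-0.004,"z":0.495,"wx":0,"wy":0,"wz":0},{"x":0,"y":-0.004,"z":0.505,"wx":0,"wy":0,"wz":0},{"x":0,"y":-0.004,"z":0.505,"wx":0,"wy":0,"wz":0},{"x":0,"y":-0.004,"z":0.505,"wx":0,"wy":0,"wz":0}]'
```

```text
t: 15.98
ee_pos: [0.4541, -0.3598, 0.0764]
orientation: [0.423, 3.112, -0.001]
contact_force: [-0.4, -0.6, -0.7]
gripper_width: 0.0177
grip_force: 25.0
```

```bash

python3 -m creep '[{"x":0,"y":0,"z":0.004,"wx":0,"wy":0,"wz":0},{"x":0,"y":0,"z":0.004,"wx":0,"wy":0,"wz":0},{"x":0,"y":0,"z":0.004,"wx":0,"wy":0,"wz":0}]'
python3 -m creep '[{"x":0,"y":0,"z":0.004,"wx":0,"wy":0,"wz":0},{"x":0,"y":0,"z":0.004,"wx":0,"wy":0,"wz":0},{"x":0,"y":0,"z":0.004,"wx":0,"wy":0,"wz":0},{"x":0,"y":0,"z":0.004,"wx":0,"wy":0,"wz":0},{"x":0,"y":0,"z":0.004,"wx":0,"wy":0,"wz":0},{"x":0,"y":0,"z":-0.05,"wx":0,"wy":0,"wz":0},{"x":0,"y":0,"z":-0.2,"wx":0,"wy":0,"wz":0},{"x":0,"y":0,"z":-0.5,"wx":0,"wy":0,"wz":0},{"x":0,"y":0,"z":-0.5,"wx":0,"wy":0,"wz":0},{"x":0,"y":0,"z":-0.5,"wx":0,"wy":0,"wz":0}]' 45
python3 -c "
from h import *
print(rel([.4825,.2935,.1]),rel([.47,-.08,.2]))"
```

```text
t: 16.35
ee_pos: [0.454, -0.3598, 0.0753]
orientation: [0.423, 3.113, -0.0]
contact_force: [-0.2, -0.1, 4.3]
gripper_width: 0.018
grip_force: 25.0
t: 17.6
ee_pos: [0.4542, -0.3598, 0.2011]
orientation: [0.422, 3.111, -0.002]
contact_force: [-0.6, 0.0, 0.0]
gripper_width: 0.045
grip_force: 0.0
[0.58822982 2.54932248 0.40113226] [0.23737339 1.0957467  0.00294486]
```

```bash

python3 -m creep '[{"x":0.196,"y":0.85,"z":0,"wx":0,"wy":0,"wz":0},{"x":0.196,"y":0.85,"z":0,"wx":0,"wy":0,"wz":0},{"x":0.196,"y":0.85,"z":0,"wx":0,"wy":0,"wz":0},{"x":0.196,"y":0.85,"z":0,"wx":0,"wy":0,"wz":0},{"x":0.196,"y":0.85,"z":0,"wx":0,"wy":0,"wz":0}]' 60
python3 -m creep '[{"x":0.196,"y":0.85,"z":0,"wx":0,"wy":0,"wz":0},{"x":0.196,"y":0.85,"z":0,"wx":0,"wy":0,"wz":0},{"x":0.196,"y":0.85,"z":0,"wx":0,"wy":0,"wz":0},{"x":0.196,"y":0.85,"z":0,"wx":0,"wy":0,"wz":0},{"x":0.196,"y":0.85,"z":0,"wx":0,"wy":0,"wz":0}]'
python3 - <<'E'
from h import *
np.set_printoptions(precision=4,suppress=True)
print(rel([.4825,.2935,.1]))
for n in('top','side'): cv2.imwrite(f'pics/{n}5.png',manip.grab_frame(n)[:,:,::-1])
t=cv2.imread('pics/top5.png'); s=cv2.imread('pics/side5.png')
for n,im,b in(('top',t,(355,190,405,240)),('side',s,(170,320,260,384))):
    x0,y0,x1,y1=b; h=cv2.cvtColor(im[y0:y1,x0:x1],cv2.COLOR_BGR2HSV); m=((h[...,0]<20)&(h[...,1]>120)&(h[...,2]>70))
    r=cv2.minAreaRect((np.argwhere(m)[:,::-1]+[x0,y0]).astype(np.float32)); print(n,r)
o=np.zeros((600,800,3),np.uint8)
o[:,:400]=cv2.resize(t[185:245,355:395+0],(400,600),interpolation=cv2.INTER_CUBIC)
o[:400,400:]=cv2.resize(s[304:384,165:265],(400,320),interpolation=cv2.INTER_CUBIC)[:320].repeat(1,0) if False else cv2.resize(s[304:384,170:270],(400,400),interpolation=cv2.INTER_CUBIC)
o[:,:400]=cv2.resize(t[185:245,355:405],(400,600),interpolation=cv2.INTER_CUBIC)
cv2.imwrite('pics/c5.png',cv2.convertScaleAbs(o,alpha=1.5))
E
```

```text
t: 18.23
ee_pos: [0.463, -0.14, 0.1985]
orientation: [-0.418, -3.112, -0.001]
contact_force: [-0.1, 0.5, 0.8]
gripper_width: 0.0599
grip_force: 0.0
t: 18.85
ee_pos: [0.4727, 0.077, 0.1986]
orientation: [-0.419, -3.112, 0.001]
contact_force: [0.3, -1.0, 0.9]
gripper_width: 0.06
grip_force: 0.0
[0.1906 0.846  0.3941]
top ((379.8653869628906, 215.17308044433594), (4.902903079986572, 25.495098114013672), 11.309932708740234)
side ((216.97299194335938, 363.16217041015625), (49.64849090576172, 9.206342697143555), 9.462323188781738)
```

View pics/c5.png

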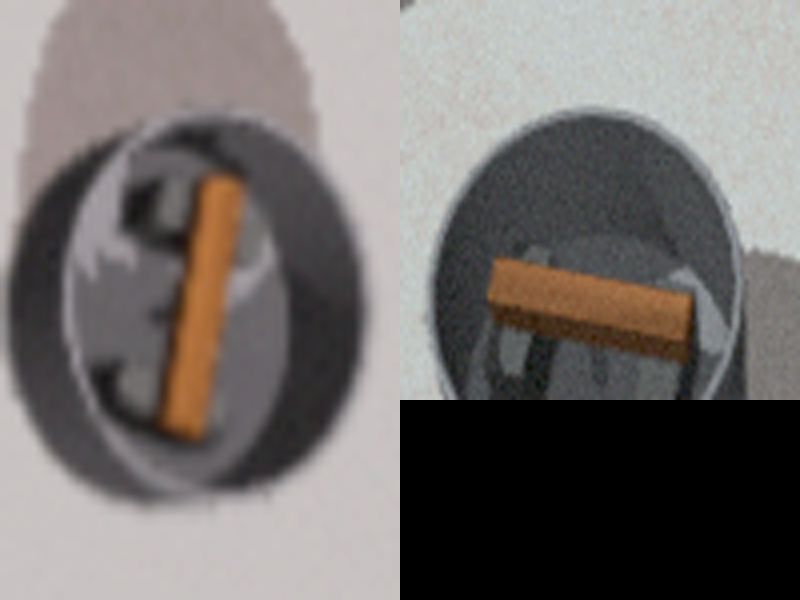

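Pick lies upright and level across both rests in both views (bar centre native (380,215) top, (217,363) side), as at the start. I fit the rim for the tin's centre.

```bash

python3 -m creep '[{"x":0.19,"y":0.845,"z":0.1,"wx":0,"wy":0,"wz":0},{"x":0.19,"y":0.845,"z":0.2,"wx":0,"wy":0,"wz":0},{"x":0.19,"y":0.845,"z":0.2,"wx":0,"wy":0,"wz":0},{"x":0.19,"y":0.845,"z":0.2,"wx":0,"wy":0,"wz":0},{"x":0.19,"y":0.845,"z":0.2,"wx":0,"wy":0,"wz":0}]'
python3 - <<'E'
from h import *
from scipy.optimize import least_squares
S=[((c-400+.5)/4-.5+170,(r+.5)/4-.5+304) for c,r in((590,107),(433,265),(743,260),(480,163),(690,160))]
T=[((c+.5)/8-.5+355,(r+.5)/10-.5+185) for c,r in((67,290),(363,310),(215,106),(190,492),(300,150),(320,440))]
for n,P in(('side',S),('top',T)):
    X=np.array([onz(n,p,.1)[:2] for p in P])
    f=least_squares(lambda c:np.hypot(*(X-c).T)-.068,[.453,-.355]); print(n,f.x,f.fun)
# bar centre by ray
print(onz('top',(379.87,215.17),.086),onz('side',(216.97,363.16),.078))
print(rel([.4825,.2935,.046]))
im=manip.grab_frame('side')[:,:,::-1]; cv2.imwrite('pics/side6c.png',cv2.convertScaleAbs(cv2.resize(im[110:200,160:280],(800,600),interpolation=cv2.INTER_CUBIC),alpha=1.5))
print((proj('side',[.4825,.2935,.052])-[160,110])*6.667)
E
```

```text
t: 19.58
ee_pos: [0.4835, 0.2924, 0.1482]
orientation: [-0.421, -3.111, 0.003]
contact_force: [0.2, -1.0, 0.3]
gripper_width: 0.0597
grip_force: 0.0
side [ 0.45221042 -0.37683912] [ 0.00420064 -0.00322486 -0.00109803 -0.00158567 -0.00460222]
top [ 0.45442675 -0.35898468] [-0.00354062 -0.00130758 -0.00077558 -0.00142788 -0.0021447  -0.00165439]
[ 0.45333697 -0.35874517  0.086     ] [ 0.4531777  -0.35735267  0.078     ]
[0.00428315 0.00383959 0.40876737]
[388.22694692 332.45627339]
```

View pics/side6c.png

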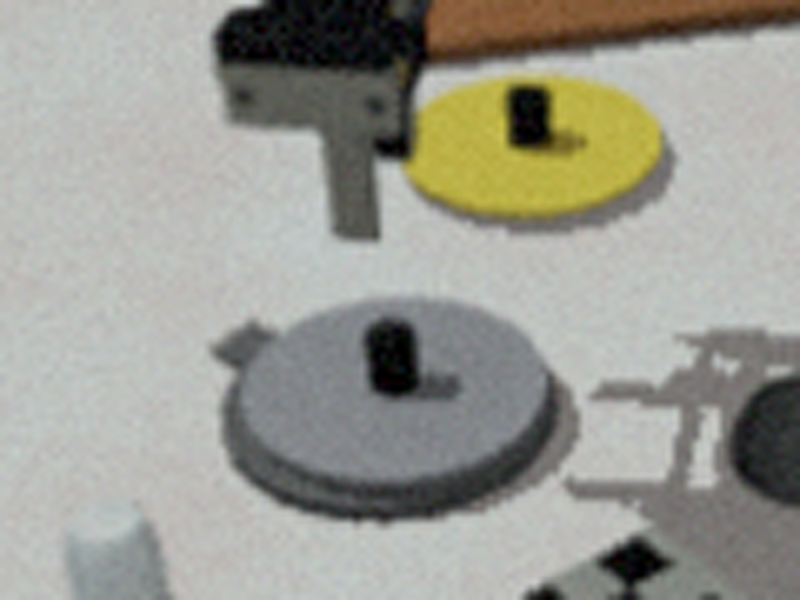

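Grey lid's knob at crop (390,350), its top where predicted; gripper is above it, salt shaker at (110,560) clear. I descend and grip.

```bash

python3 -m creep '[{"x":0.004,"y":0.004,"z":0.15,"wx":0,"wy":0,"wz":0},{"x":0.004,"y":0.004,"z":0.3,"wx":0,"wy":0,"wz":0},{"x":0.004,"y":0.004,"z":0.37,"wx":0,"wy":0,"wz":0},{"x":0.004,"y":0.004,"z":0.405,"wx":0,"wy":0,"wz":0},{"x":0.004,"y":0.004,"z":0.41,"wx":0,"wy":0,"wz":0},{"x":0.004,"y":0.004,"z":0.41,"wx":0,"wy":0,"wz":0}]'
python3 -m creep '[{"x":0,"y":0,"z":0,"wx":0,"wy":0,"wz":0},{"x":0,"y":0,"z":0,"wx":0,"wy":0,"wz":0},{"x":0,"y":0,"z":0,"wx":0,"wy":0,"wz":0},{"x":0,"y":0,"z":0,"wx":0,"wy":0,"wz":0},{"x":0,"y":0,"z":0,"wx":0,"wy":0,"wz":0},{"x":0,"y":0,"z":0,"wx":0,"wy":0,"wz":0},{"x":0,"y":0,"z":0,"wx":0,"wy":0,"wz":0}]' 15 30
python3 - <<'E'
from h import *
from scipy.optimize import least_squares
S=[((c-400+.5)/4-.5+170,(r+.5)/5-.5+304) for c,r in((590,107),(433,265),(743,260),(480,163),(690,160))]
X=np.array([onz('side',p,.1)[:2] for p in S])
f=least_squares(lambda c:np.hypot(*(X-c).T)-.069,[.453,-.355]); print(f.x,f.fun)
E
```

```text
t: 20.38
ee_pos: [0.4832, 0.2937, 0.0485]
orientation: [0.423, 3.112, 0.001]
contact_force: [-0.4, 0.7, 0.7]
gripper_width: 0.0601
grip_force: 0.0
t: 21.25
ee_pos: [0.4828, 0.2937, 0.0476]
orientation: [0.423, 3.113, 0.0]
contact_force: [-0.3, 2.4, 1.8]
gripper_width: 0.0233
grip_force: 30.0
[ 0.45236294 -0.36442056] [ 1.84635103e-03 -1.91496898e-03  8.85300030e-05  3.46511606e-04
 -2.51634621e-03]
```

```bash

python3 -m creep '[{"x":0,"y":0,"z":-0.05,"wx":0,"wy":0,"wz":0},{"x":0,"y":0,"z":-0.2,"wx":0,"wy":0,"wz":0},{"x":0,"y":0,"z":-0.4,"wx":0,"wy":0,"wz":0},{"x":0,"y":0,"z":-0.6,"wx":0,"wy":0,"wz":0},{"x":0,"y":0,"z":-0.6,"wx":0,"wy":0,"wz":0}]'
python3 -m creep '[{"x":-0.02,"y":-0.08,"z":0,"wx":0,"wy":0,"wz":0},{"x":-0.06,"y":-0.25,"z":0,"wx":0,"wy":0,"wz":0},{"x":-0.1,"y":-0.45,"z":0,"wx":0,"wy":0,"wz":0},{"x":-0.15,"y":-0.65,"z":0,"wx":0,"wy":0,"wz":0},{"x":-0.2,"y":-0.85,"z":0,"wx":0,"wy":0,"wz":0},{"x":-0.2,"y":-0.85,"z":0,"wx":0,"wy":0,"wz":0}]'
python3 -m creep '[{"x":-0.02,"y":-0.08,"z":0,"wx":0,"wy":0,"wz":0},{"x":-0.06,"y":-0.25,"z":0,"wx":0,"wy":0,"wz":0},{"x":-0.1,"y":-0.45,"z":0,"wx":0,"wy":0,"wz":0},{"x":-0.15,"y":-0.65,"z":0,"wx":0,"wy":0,"wz":0},{"x":-0.2,"y":-0.85,"z":0,"wx":0,"wy":0,"wz":0},{"x":-0.2,"y":-0.85,"z":0,"wx":0,"wy":0,"wz":0}]'
python3 -c "
from h import *
print(rel([.4535,-.360,.18]))"
```

```text
t: 21.88
ee_pos: [0.4837, 0.294, 0.2023]
orientation: [0.422, 3.108, 0.006]
contact_force: [0.2, -0.5, -2.3]
gripper_width: 0.0231
grip_force: 30.0
t: 22.62
ee_pos: [0.4732, 0.0719, 0.1961]
orientation: [-0.429, -3.11, 0.002]
contact_force: [0.2, 0.7, -1.6]
gripper_width: 0.0232
grip_force: 30.0
t: 23.38
ee_pos: [0.4647, -0.145, 0.196]
orientation: [-0.428, -3.11, -0.0]
contact_force: [0.7, -0.6, -0.7]
gripper_width: 0.0235
grip_force: 30.0
[-0.18903018 -0.84002983  0.06384792]
```

```bash

python3 -m creep '[{"x":-0.02,"y":-0.08,"z":0,"wx":0,"wy":0,"wz":0},{"x":-0.06,"y":-0.25,"z":0,"wx":0,"wy":0,"wz":0},{"x":-0.1,"y":-0.45,"z":0,"wx":0,"wy":0,"wz":0},{"x":-0.15,"y":-0.65,"z":0.03,"wx":0,"wy":0,"wz":0},{"x":-0.189,"y":-0.84,"z":0.06,"wx":0,"wy":0,"wz":0},{"x":-0.189,"y":-0.84,"z":0.1,"wx":0,"wy":0,"wz":0},{"x":-0.189,"y":-0.84,"z":0.1,"wx":0,"wy":0,"wz":0},{"x":-0.189,"y":-0.84,"z":0.1,"wx":0,"wy":0,"wz":0}]'
python3 - <<'E'
from h import *
print(rel([.4535,-.360,.1296]),manip.observe()['ee_pos'])
ims=[manip.grab_frame(n)[:,:,::-1] for n in('side','top')]
o=np.hstack([cv2.resize(ims[0][264:384,160:280],(400,400),interpolation=cv2.INTER_CUBIC),cv2.resize(ims[1][180:250,345:415],(400,400),interpolation=cv2.INTER_CUBIC)])
cv2.imwrite('pics/c7.png',cv2.convertScaleAbs(o,alpha=1.5))
E
```

```text
t: 24.38
ee_pos: [0.4556, -0.3565, 0.1727]
orientation: [0.421, 3.113, 0.0]
contact_force: [-0.8, -0.2, -1.3]
gripper_width: 0.0234
grip_force: 30.0
[ 0.00453434 -0.01597591  0.17226521] [ 0.45564807 -0.35645612  0.17266704]
```

View pics/c7.png

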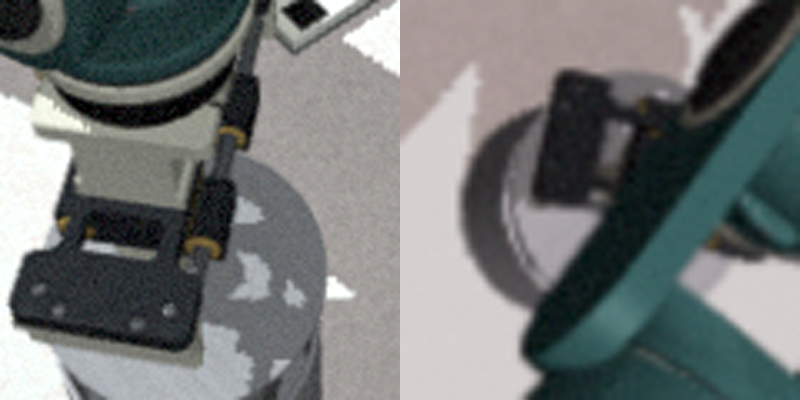

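The lid hangs level over the tin in both views, about 4 mm from the target. I correct and lower slowly.

```bash

python3 -m creep '[{"x":0.004,"y":-0.016,"z":0.05,"wx":0,"wy":0,"wz":0},{"x":0.004,"y":-0.016,"z":0.1,"wx":0,"wy":0,"wz":0},{"x":0.004,"y":-0.016,"z":0.12,"wx":0,"wy":0,"wz":0},{"x":0.004,"y":-0.016,"z":0.135,"wx":0,"wy":0,"wz":0},{"x":0.004,"y":-0.016,"z":0.145,"wx":0,"wy":0,"wz":0},{"x":0.004,"y":-0.016,"z":0.155,"wx":0,"wy":0,"wz":0},{"x":0.004,"y":-0.016,"z":0.155,"wx":0,"wy":0,"wz":0}]'
python3 -c "
from h import *
print(rel([.4535,-.360,.1296]))"
```

```text
t: 25.35
ee_pos: [0.4532, -0.3613, 0.1336]
orientation: [-0.423, -3.113, -0.0]
contact_force: [-0.3, -0.1, -1.1]
gripper_width: 0.0236
grip_force: 30.0
[0.0003288  0.00521436 0.01608127]
```

No contact and the plug is about 4 mm into the rim; lower the rest of the way.

```bash

python3 -m creep '[{"x":0,"y":0.002,"z":0.005,"wx":0,"wy":0,"wz":0},{"x":0,"y":0.002,"z":0.01,"wx":0,"wy":0,"wz":0},{"x":0,"y":0.002,"z":0.014,"wx":0,"wy":0,"wz":0},{"x":0,"y":0.002,"z":0.017,"wx":0,"wy":0,"wz":0},{"x":0,"y":0.002,"z":0.017,"wx":0,"wy":0,"wz":0},{"x":0,"y":0.002,"z":0.017,"wx":0,"wy":0,"wz":0}]'
```

```text
t: 26.1
ee_pos: [0.4534, -0.3608, 0.1296]
orientation: [0.423, 3.113, -0.0]
contact_force: [-1.8, 0.6, 0.9]
gripper_width: 0.0234
grip_force: 30.0
```

```bash

python3 -m creep '[{"x":0,"y":0,"z":0.003,"wx":0,"wy":0,"wz":0},{"x":0,"y":0,"z":0.003,"wx":0,"wy":0,"wz":0}]'
python3 -m creep '[{"x":0,"y":0,"z":0,"wx":0,"wy":0,"wz":0},{"x":0,"y":0,"z":0,"wx":0,"wy":0,"wz":0},{"x":0,"y":0,"z":0,"wx":0,"wy":0,"wz":0},{"x":0,"y":0,"z":0,"wx":0,"wy":0,"wz":0},{"x":0,"y":0,"z":0,"wx":0,"wy":0,"wz":0},{"x":0,"y":0,"z":-0.1,"wx":0,"wy":0,"wz":0},{"x":0,"y":0,"z":-0.3,"wx":0,"wy":0,"wz":0},{"x":0,"y":0,"z":-0.4,"wx":0,"wy":0,"wz":0},{"x":0,"y":0.2,"z":-0.5,"wx":0,"wy":0,"wz":0},{"x":0,"y":0.45,"z":-0.5,"wx":0,"wy":0,"wz":0},{"x":0,"y":0.7,"z":-0.5,"wx":0,"wy":0,"wz":0},{"x":0,"y":0.9,"z":-0.5,"wx":0,"wy":0,"wz":0},{"x":0,"y":0.9,"z":-0.5,"wx":0,"wy":0,"wz":0}]' 55
python3 - <<'E'
from h import *
ims=[manip.grab_frame(n)[:,:,::-1] for n in('side','top')]
print(manip.observe()['contact_force'],proj('top',[.4535,-.36,.134]),proj('side',[.4535,-.36,.134]))
o=np.hstack([cv2.resize(ims[0][264:384,160:280],(400,400),interpolation=cv2.INTER_CUBIC),cv2.resize(ims[1][180:250,345:415],(400,400),interpolation=cv2.INTER_CUBIC)])
cv2.imwrite('pics/c8.png',cv2.convertScaleAbs(o,alpha=1.5))
E
```

```text
t: 26.35
ee_pos: [0.4534, -0.3608, 0.1296]
orientation: [0.423, 3.113, -0.0]
contact_force: [-4.7, 4.3, 8.2]
gripper_width: 0.0234
grip_force: 30.0
t: 27.98
ee_pos: [0.5139, -0.1413, 0.2539]
orientation: [0.417, 3.113, 0.0]
contact_force: [0.7, -0.7, 0.1]
gripper_width: 0.0551
grip_force: 0.0
[-0.51612195  0.07126874 -0.29178977] [384.89146946 214.21554944] [214.46922091 349.92568346]
```

View pics/c8.png

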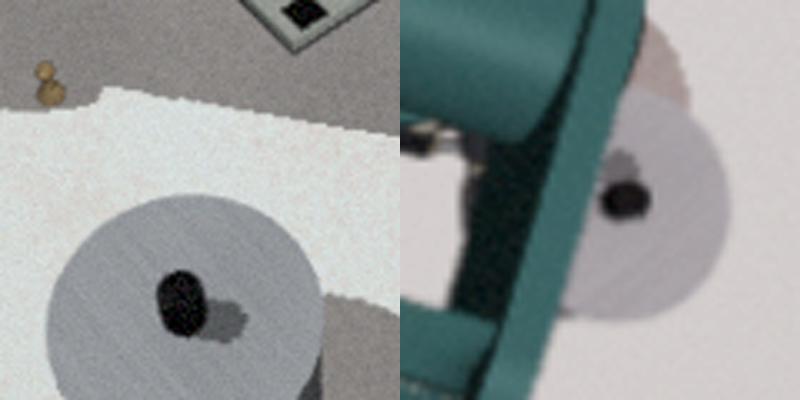

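The lid sits level: knob top at (181,287) and (627,199), predicted (182,286) and (628,195) for a seated lid. The robot is clear, so I hand in.

```bash
python3 -m creep '[{"x":0,"y":0,"z":0,"wx":0,"wy":0,"wz":0},{"x":0,"y":0,"z":0,"wx":0,"wy":0,"wz":0}]'; python3 -c "
from plant import manip
print(manip.close_job())"
```

```text
t: 28.32
ee_pos: [0.5132, -0.1449, 0.2536]
orientation: [-0.425, -3.113, 0.0]
contact_force: [-0.0, -0.6, -0.4]
gripper_width: 0.0551
grip_force: 0.0
the job is handed in; nothing more can be done
None
```

I ran the pick's tip along the whole seam from the clasp end at about 4 cm/s with no notable force, laid the pick back across the rests, set the lid on the tin, and handed the job in at about 28 s. The final pictures and forces fit a level, fully seated lid, but the hand-in returned no verdict.

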